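# Set the lens cleaner's selector to four dots and start it

## Robot

A 7-joint arm with a two-finger parallel gripper is mounted at the origin on a cart in front of the work surface, level with it; the furniture and walls round the work are solid. World frame = base frame: x ahead of the robot, y to its left, z up, the work surface at z = 0. Lengths are in m, angles in rad, forces in N, time in s.
With the tool pointing down it reaches from about 0.425 to 0.925 m from the base axis. Payload 6.8 kg.
Tool frame: the origin (TCP) lies on the mounting face of the last link; the fingertips stand 173 mm ahead of it and the grasp point (between the pads) lies 155 mm ahead of it; z points along the fingers, y is the direction in which the jaws open and shut (so a half turn about z gives the same grasp; the last joint's range is limited). The gripper opens to 85 mm and grips with 20 to 120 N. Pads are 22 mm wide; open, the fingers measure 114 mm over their backs; the gripper's body (76 mm by 85 mm) begins 54 mm behind the grasp point. The pads swing forward as they close: fully open they stand 13 mm farther back than shut.
Start: joints at [1.182, 0.477, 0.022, 1.555, -0.011, 1.109, -0.083], TCP at [0.187, -0.649, 0.405] pointing down, gripper open.
Joint ranges: [-2.96, 2.96], [-0.34, 2.1], [-1.41, 1.46], [0.24, 2.44], [-1.37, 4.51], [0.17, 1.92], [-2.96, 2.96]. Speed limits (rad/s): [2.39, 2.39, 3.14, 3.14, 3.14, 3.14, 3.14].

## Interface

Orientations are given as a unit quaternion [w, x, y, z].
In Python, from station import sensors, read_camera, bot gives the robot as it stands. The module is installed in compiled form; this text tells all that it offers.
- The arm moves only by the tool play_rows, never from a script. Its argument "commands" is a list of rows, each a list of 4 numbers: the shift along the tool's x, y, z in m, then the turn about the tool's z in degrees. A call has 1 to 20 rows; each row shifts and turns the commanded pose from where the row before left it, along the tool's axes as they then stand; what a row does not reach is not made up. A row lasts 1/10 s, in which the tool goes at most 50 mm and 8.59 degrees, less where a joint would pass 70% of its speed; a pose out of reach is approached as far as the arm can. A call with a gripper value outside its range is refused whole. "claw" is the finger opening in m, from 0 to 0.0854, set as the call begins (left out, the last holds). The fingers move at their own pace and stop on an object; "force" is the grip in N (left out, the last holds). Time passes only in rows, so rows that do not move let the fingers close. It gives the time, the measured TCP pose, the force and the opening at its end, in the units of the state.
- sensors.get_obs(): the state, without advancing time (a new reading comes with each control period).
- read_camera(name): name is "scene" or "top" or "wrist"; returns a dict with "frame" (384x512x3 uint8, blue, green, red), "depth" (384x512 float32, m along the optical axis (not along the pixel's ray), 0 where there is no reading), "fx", "fy", "cx", "cy" (pixels), "rvec" (rotation vector, rad) and "tvec" (3), from world to camera coordinates, as OpenCV has them; the wrist camera has in their place "T_tool_cam" (4x4, takes a point from camera to tool coordinates, whose origin is the TCP and whose axes are the flange's). Camera axes: x right, y down, z forward; pixel columns grow to the right and rows downward; lengths in m; the calibration is good to about 2 mm. A picture is of the moment at which its call begins: read the wrist's pose just before it.
- bot.hand_in(): hands the job in, once; it reports no verdict.
The state is a dict: "t": time; "q": joint angles; "joint_vel": joint speeds; "joint_torque": joint torques, N m; "eef_pos": TCP position; "tool_rot": TCP orientation; "contact_force": force on the tool from outside, world axes, zero at the start; "torque": the same for the moment, N m; "gripper_width": opening from 0.0 (shut) to 1.0 (fully open).
Only numpy, scipy, OpenCV 4.12 (cv2) and the standard library are available. Lean on these libraries where they do the work, as an engineer would, in place of code of your own. Each camera call takes 0.05 s, during which the arm holds its last target.

## Task

Set the lens cleaner for its longest-but-one wash: push the round selector round by a fingertip in its cut-out, click by click, until the white line clicks home at the four-dot mark (fourth click from off). Then press the start button fully down once the selector is there, not before, and let go. Be gentle with the cleaner, grasp nothing, and leave the small things standing around it where they are.

Things in the scene. Friction and masses are not known exactly. Their poses are not given: they have to be found in the camera images.
- cleaner: Lens cleaner: low white box fixed on the worktop, 160 (x) x 300 (y) mm, flat top 55 mm above the worktop. Origin: centre of its underside; x to its back, y to its left, z up; its front faces the robot, give or take 0.25 rad. Left half: steel tank cover with low handle (up to 81 mm high, not used). Right half: the round selector. Start button between them, near the front.
- selector_axis (a point): On the selector's axis at the cut-out's floor, 58 mm above the worktop; x -22, y -68 mm in the cleaner's frame. The selector: black disc, 90 mm in diameter, top 20 mm above the cut-out's floor. Its pie-slice cut-out is 110 degrees wide, open at the rim, from a hub of 10 mm radius outwards, with two upright radial walls that closed fingers standing in it can push.
- cutout (a point): Middle of the selector's cut-out, 32 mm from the axis, 10 mm above its floor (68 mm above the worktop); turns with the selector. The white line on the selector's top lies exactly opposite. It points at marks on the housing: a bar for off, then rows of one to five dots. At off it points 75 degrees left (counter-clockwise) of the cleaner's x axis, at four dots 45 degrees right of it.
- selector (a joint): Turn of the selector in rad, clockwise seen from above: 0 = off, one click = 0.524 (30 degrees), 2.094 = four dots, 2.618 = five dots (end stop). It starts at off, one or two dots. Detents hold it at each mark; pushing in the cut-out takes about 2 to 6 N. Pushed past half-way between two marks it snaps on to the next by itself, ahead of the finger.
- start_button (a joint): Travel of the start button in m: 0 = up, 0.005 = fully down; it springs back; fully down takes about 5 N.
- start_button_top (a point): Centre of the top face of the start button, the only button: white, 24 mm in diameter, in a grey collar of 40 mm; its top is 76 mm above the worktop, the collar's top 67 mm; at x -45, y 14 mm in the cleaner's frame. Press straight down.
- lens_case: Contact lens case with two screw caps, 36x72x18 mm, loose, in front of the sink; origin under its centre. Leave alone.
- dropper: White eye-drop bottle with a blue band, 25 mm in diameter, 88 mm tall, loose, front right of the cleaner; origin under its centre. Leave alone.
- lens_pot: Black round lens pot, 66 mm in diameter, 33 mm tall, loose, behind the cleaner; origin under its centre. Leave alone.
- trial_lens: Red-rimmed trial lens, 39x54x6 mm, lying loose behind the cleaner; origin under its centre. Leave alone.

How it is judged:
By the outcome, as a careful person would: the job done as asked, in the order asked, and still so for the second after the job is handed in, with the robot touching nothing.
It also fails if it takes over 58 s, if anything falls off the work surface, if the arm or the gripper's body presses on something with over 40 N, if the wrist force passes 120 N, or if a joint passes its speed limit or range.

## Working session

There is one attempt and no reset: what is moved stays moved. The work goes in short steps, Python scripts to look and compute and a tool call to move; the robot and the scene stay as the last step left them, time stands still between calls to the robot, and variables do not carry over. Pictures are saved under pics/ and viewed, and the job is handed in when it is done.

Besides the shell and the picture viewer there is one more tool, called after "Call:" as a command line: name --pt "numbers of a row" for each row, then --argument value for the rest. play_rows: Moves the arm, as the interface text tells. Its arguments: {"type":"object","properties":{"commands":{"type":"array"},"claw":{"type":"number"},"force":{"type":"number"}},"required":["commands"]}

```bash
mkdir -p pics
python3 - <<'E'
from station import sensors, read_camera
import cv2,numpy as np,pickle
o=sensors.get_obs();print(o)
for n in("scene","top"):
    d=read_camera(n);pickle.dump(d,open(f"{n}.pkl","wb"));cv2.imwrite(f"pics/{n}0.png",d["frame"])
    print(n,d["fx"],d["cx"],d["rvec"],d["tvec"])
E
```

```text
{'t': 0.0, 'q': array([ 1.18193042,  0.47780252,  0.02237073,  1.55646181, -0.01148792,
        1.10929639, -0.08313917]), 'joint_vel': array([-0.00113932,  0.00174331,  0.00297943, -0.00049813,  0.00048784,
        0.00030447, -0.00107621]), 'joint_torque': array([-6.20624705e-04, -5.96461523e+01,  1.60761159e+00, -2.81202757e+01,
        1.24368514e-02,  9.24271240e-03,  3.87631516e-06]), 'eef_pos': array([ 0.18694991, -0.64830457,  0.40372004]), 'tool_rot': array([-8.95810646e-04,  9.90164852e-01,  1.39902534e-01, -2.08429294e-04]), 'contact_force': array([-0.67055926, -0.82165123, -0.55150276]), 'torque': array([0.0136797 , 0.00212912, 0.02372326]), 'gripper_width': 1.0017888979971803}
scene 453.9759737754908 251.68011901156436 [ 2.34832878 -0.74654208  0.28476058] [-0.39956646  0.4382559   0.69012578]
top 391.3945874337532 247.227942385604 [ 2.21394867 -2.151363    0.07700344] [0.15851427 0.62515676 0.88794145]
```

View pics/scene0.png

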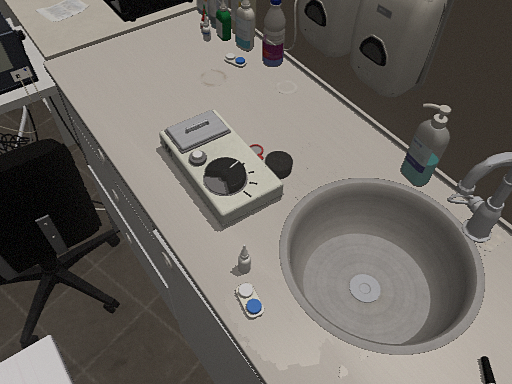

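View pics/top0.png

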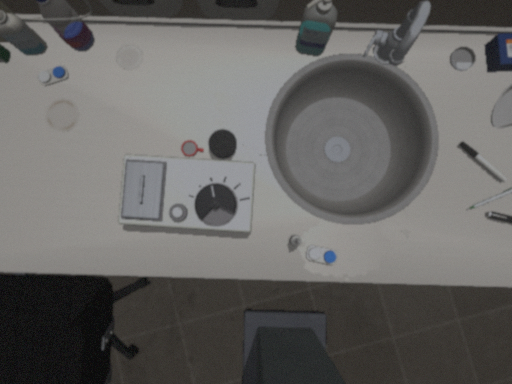

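Run:
```python
import cv2
a=cv2.imread("pics/top0.png")[140:260,105:345]
# two crops side by side not needed
cv2.imwrite("pics/topz.png",cv2.resize(cv2.imread("pics/top0.png")[145:245,110:265],None,fx=5,fy=5,interpolation=cv2.INTER_CUBIC))
cv2.imwrite("pics/scz.png",cv2.resize(cv2.imread("pics/scene0.png")[100:225,150:300],None,fx=4.5,fy=4.5,interpolation=cv2.INTER_CUBIC))
```

```text
(no output)
```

View pics/topz.png

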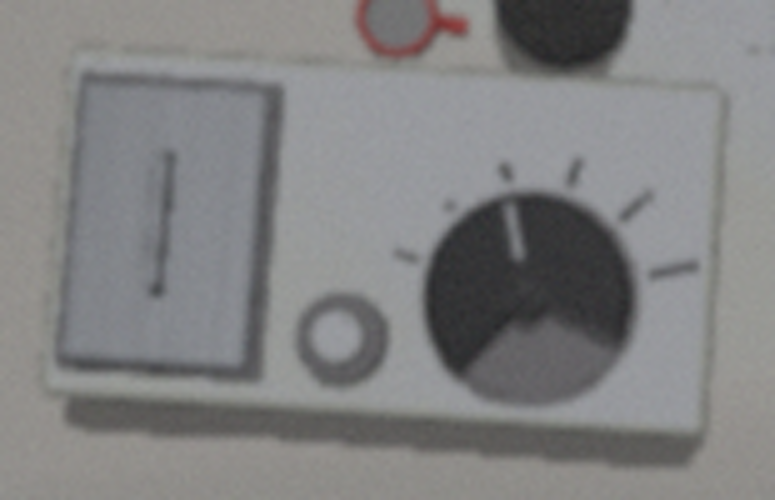

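View pics/scz.png

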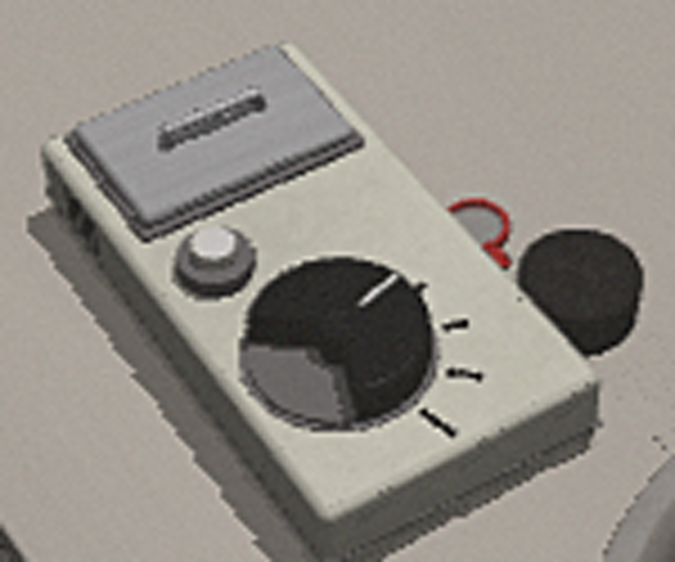

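```bash
cat > h.py <<'E'
import cv2,numpy as np,pickle
def bp(d,uv,z):
    R,_=cv2.Rodrigues(np.array(d["rvec"],float));t=np.array(d["tvec"],float).ravel()
    c=-R.T@t;r=R.T@np.array([(uv[0]-d["cx"])/d["fx"],(uv[1]-d["cy"])/d["fy"],1.])
    return c+r*(z-c[2])/r[2]
def proj(d,P):
    return cv2.projectPoints(np.array(P,float).reshape(-1,3),np.array(d["rvec"],float),np.array(d["tvec"],float),np.array([[d["fx"],0,d["cx"]],[0,d["fy"],d["cy"]],[0,0,1.]]),None)[0].reshape(-1,2)
E
python3 - <<'E'
from h import *
from scipy.optimize import least_squares
L=np.array([[80,150,55],[80,-150,55],[-80,-150,55],[-80,150,55],[-45,14,76],[-22,-68,78],])/1000
obs={}
c=lambda u,v:(u/5+110,v/5+145)
s=lambda u,v:(u/4.5+150,v/4.5+100)
obs["top"]=[c(78,52),c(725,90),c(703,435),c(45,392),c(337,334),None]
obs["scene"]=[s(287,42),s(597,380),s(325,520),s(45,145),s(211,244),None]
D={n:pickle.load(open(n+".pkl","rb")) for n in obs}
def W(p,L): 
    c_,s_=np.cos(p[2]),np.sin(p[2]);return np.c_[p[0]+c_*L[:,0]-s_*L[:,1],p[1]+s_*L[:,0]+c_*L[:,1],L[:,2]]
def f(p,ns):
    r=[]
    for n in ns:
        q=proj(D[n],W(p,L))
        for a,b in zip(q,obs[n]):
            if b: r+=list(a-b)
    return np.array(r)
for ns in(["top"],["scene"],["top","scene"]):
    r=least_squares(f,[.6,.2,0],args=(ns,),loss="soft_l1");print(ns,r.x.round(4),f(r.x,ns).round(1))
p=r.x;P=W(p,np.array([[-22,-68,58],[-45,14,76]])/1000);print(P)
for n in D:
  im=cv2.resize(D[n]["frame"],None,fx=1,fy=1)
  dep=D[n]["depth"]
  for X in L: pass
  # selector marks
  A=[75,45,15,-15,-45,-75]
  Q=[L]+[np.array([[-.022+r_*np.cos(np.radians(a)),-.068+r_*np.sin(np.radians(a)),.078 if r_<.05 else .055]]) for a in A for r_ in(.045,.055)]
  x0,y0,w,h,k={"top":(110,145,155,100,5),"scene":(150,100,150,125,4.5)}[n]
  z=cv2.resize(im[y0:y0+h,x0:x0+w],None,fx=k,fy=k,interpolation=cv2.INTER_CUBIC)
  for q in proj(D[n],W(p,np.vstack(Q))): cv2.circle(z,tuple(int(v) for v in ((q-[x0,y0]+.5)*k)),4,(0,0,255),1)
  cv2.imwrite(f"pics/ov_{n}.png",z)
E
```

```text
['top'] [ 0.6147  0.3111 -0.0384] [-1.7 -2.2  1.2 -1.   0.9  1.  -1.6  0.6  0.3  0.4]
['scene'] [ 0.615   0.3097 -0.0324] [ 0.7 -1.3  1.9 -0.4 -0.4  1.1 -2.9 -0.3 -0.1  0.2]
['top', 'scene'] [ 0.615   0.3104 -0.035 ] [-1.5 -2.1  1.4 -1.3  1.3  0.7 -1.1  0.7  0.7  0.3  0.7 -1.4  1.6 -0.5
 -0.9  0.9 -2.9 -0.6 -0.3 -0. ]
[[0.5905894  0.24321271 0.058     ]
 [0.57047398 0.32596759 0.076     ]]
```

View pics/ov_top.png

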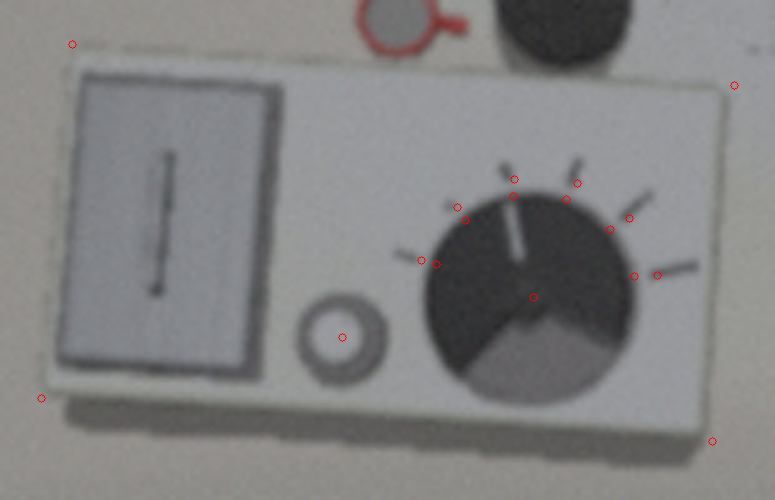

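View pics/ov_scene.png

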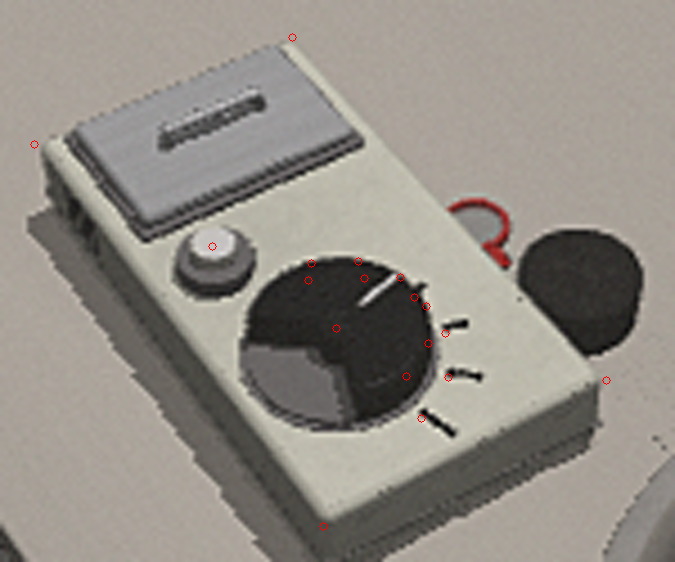

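Call:
play_rows --pt "0.026 -0.016 0 0" --pt "0.026 -0.016 0 0" --pt "0.026 -0.016 0 0" --pt "0.026 -0.016 0 0" --pt "0.026 -0.016 0 0" --pt "0.026 -0.016 0 0" --pt "0.026 -0.016 0 0" --pt "0.026 -0.016 0 0" --pt "0.026 -0.016 0 0" --pt "0.026 -0.016 0 0" --pt "0.026 -0.016 0 0" --pt "0.026 -0.016 0 0" --pt "0.026 -0.016 0 0" --pt "0.026 -0.016 0 0" --pt "0.026 -0.016 0 0" --pt "0.026 -0.016 0 0" --pt "0.026 -0.016 0 0" --pt "0.026 -0.016 0 0" --pt "0.026 -0.016 0 0" --pt "0.026 -0.016 0 0" --claw 0 --force 20

```text
t: 2.1
eef_pos: [0.5986, -0.196, 0.4043]
tool_rot: [-0.0, 0.99, 0.14, -0.0]
contact_force: [0.5, 0.3, -0.6]
gripper_width: 0.002
```

Call:
play_rows --pt "0.005 -0.0265 0 0" --pt "0.005 -0.0265 0 0" --pt "0.005 -0.0265 0 0" --pt "0.005 -0.0265 0 0" --pt "0.005 -0.0265 0 0" --pt "0.005 -0.0265 0 0" --pt "0.005 -0.0265 0 0" --pt "0.005 -0.0265 0 0" --pt "0.005 -0.0265 0 0" --pt "0.005 -0.0265 0 0" --pt "0.005 -0.0265 0 0" --pt "0.005 -0.0265 0 0" --pt "0.005 -0.0265 0 0" --pt "0.005 -0.0265 0 0" --pt "0.005 -0.0265 0 0" --pt "0.005 -0.0265 0 0" --pt "0 0 0 0"

```text
t: 3.8
eef_pos: [0.5559, 0.2371, 0.4044]
tool_rot: [-0.001, 0.99, 0.143, -0.0]
contact_force: [-0.1, 0.5, -0.0]
gripper_width: 0.0
```

Run:
```python
from station import sensors, read_camera
import cv2,numpy as np,pickle
o=sensors.get_obs();d=read_camera("wrist");pickle.dump((o,d),open("w1.pkl","wb"))
print(o["eef_pos"],o["q"].round(3),d["T_tool_cam"].round(3),d["fx"])
cv2.imwrite("pics/w1.png",cv2.resize(d["frame"],None,fx=1.5,fy=1.5))
```

```text
[0.55585298 0.2370879  0.40442475] [-0.229  0.387 -0.36   1.712  0.149  1.07  -1.919] [[ 0.001 -0.963 -0.27   0.068]
 [ 1.     0.001  0.    -0.001]
 [ 0.    -0.27   0.963  0.031]
 [ 0.     0.     0.     1.   ]] 324.41633937713107
```

View pics/w1.png

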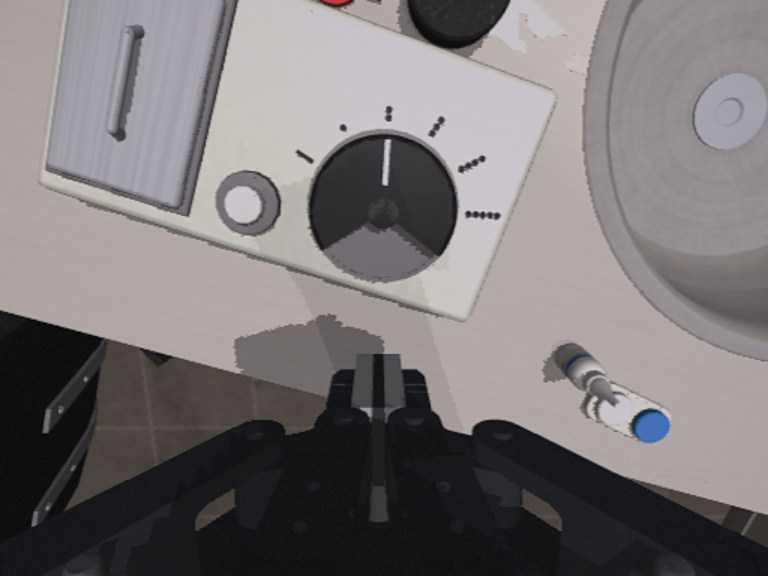

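```bash
cat >> h.py <<'E'
from scipy.spatial.transform import Rotation as Rn
def wcam(o,d):
    q=np.array(o["tool_rot"]);R=Rn.from_quat(q[[1,2,3,0]]).as_matrix()
    T=np.eye(4);T[:3,:3]=R;T[:3,3]=o["eef_pos"];return T@d["T_tool_cam"]
def wbp(o,d,uv,z):
    M=wcam(o,d);r=M[:3,:3]@np.array([(uv[0]-d["cx"])/d["fx"],(uv[1]-d["cy"])/d["fy"],1.]);c=M[:3,3]
    return c+r*(z-c[2])/r[2]
def wproj(o,d,P):
    M=np.linalg.inv(wcam(o,d));X=np.array(P).reshape(-1,3)@M[:3,:3].T+M[:3,3]
    return np.c_[X[:,0]/X[:,2]*d["fx"]+d["cx"],X[:,1]/X[:,2]*d["fy"]+d["cy"]]
E
python3 - <<'E'
from h import *
o,d=pickle.load(open("w1.pkl","rb"))
f=lambda u,v:((u+.5)/1.5-.5,(v+.5)/1.5-.5)
print("button",wbp(o,d,f(243,204),.076))
for uv in[(309,205),(457,205),(383,130),(383,281)]: print("rim",wbp(o,d,f(*uv),.078))
for uv in[(555,93),(466,321),(40,184)]: print("corner",wbp(o,d,f(*uv),.055))
# finger geometry: depth rows
dep=d["depth"];T=d["T_tool_cam"]
for v in(237,240,250,260,268,275,285):
    row=dep[v];m=[u for u in range(200,310) if 0<row[u]<0.2]
    if m:
        P=[T@np.array([(u-d["cx"])/d["fx"]*row[u],(v-d["cy"])/d["fy"]*row[u],row[u],1]) for u in(m[0],m[len(m)//2],m[-1])]
        print(v,m[0],m[-1],[p[:3].round(3).tolist() for p in P])
E
```

```text
button [0.57187493 0.32826318 0.076     ]
rim [0.58287402 0.28971096 0.078     ]
rim [0.60807189 0.2047237  0.078     ]
rim [0.63629532 0.25941263 0.078     ]
rim [0.55054449 0.23375396 0.078     ]
corner [0.6876168  0.16549739 0.055     ]
corner [0.53415679 0.16898051 0.055     ]
corner [0.54386924 0.46054989 0.055     ]
237 237 266 [[0.011, -0.007, 0.167], [0.01, -0.001, 0.168], [0.01, 0.006, 0.168]]
240 237 266 [[0.01, -0.007, 0.164], [0.011, -0.0, 0.164], [0.01, 0.006, 0.165]]
250 222 281 [[0.006, -0.014, 0.163], [0.01, -0.0, 0.154], [0.007, 0.012, 0.162]]
260 219 284 [[0.007, -0.014, 0.152], [0.01, -0.0, 0.146], [0.006, 0.013, 0.153]]
268 217 286 [[0.006, -0.014, 0.146], [0.011, -0.0, 0.138], [0.006, 0.013, 0.147]]
275 214 289 [[0.011, -0.014, 0.132], [0.009, -0.0, 0.136], [0.011, 0.012, 0.132]]
285 208 295 [[0.011, -0.015, 0.126], [0.005, -0.0, 0.136], [0.012, 0.013, 0.124]]
```

Call:
play_rows --pt "0.0039 -0.0037 0.0 0" --pt "0.0039 -0.0038 0.0 0" --pt "0 0 0.02 7.85" --pt "0 0 0.02 7.85" --pt "0 0 0.02 7.85" --pt "0 0 0.02 7.85" --pt "0 0 0.02 0" --pt "0 0 0.02 0" --pt "0 0 0.014 0" --pt "0 0 0 0" --pt "0 0 0 0"

```text
t: 4.95
eef_pos: [0.5632, 0.2418, 0.271]
tool_rot: [-0.0, 0.991, -0.134, 0.0]
contact_force: [-0.5, -0.6, 0.1]
gripper_width: 0.002
```

```bash
cat > look.py <<'E'
import sys
from station import sensors, read_camera
from h import *
n=sys.argv[1]
o=sensors.get_obs();d=read_camera("wrist");s=read_camera("scene");pickle.dump((o,d,s),open(n+".pkl","wb"))
q=o["tool_rot"];print(o["t"],o["eef_pos"].round(4),"yaw",np.degrees(2*np.arctan2(q[2],q[1])).round(1),"q",o["q"].round(2),"F",o["contact_force"].round(1))
A=cv2.resize(d["frame"],(512,384));B=cv2.resize(s["frame"][110:225,165:290],(417,384),interpolation=cv2.INTER_CUBIC)
im=np.hstack([A,B]);cv2.imwrite(f"pics/{n}.png",cv2.resize(im,(800,int(800/im.shape[1]*384))))
E
python3 look.py a1
```

```text
4.95 [0.5632 0.2418 0.271 ] yaw -15.3 q [-0.34  0.54 -0.22  1.81  0.15  0.81 -2.48] F [-0.5 -0.6  0.1]
```

View pics/a1.png

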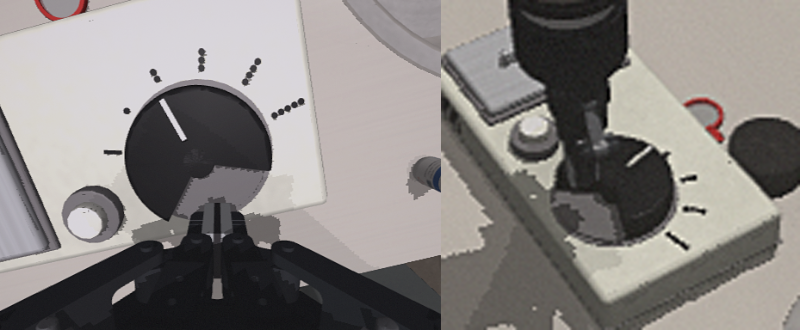

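Call:
play_rows --pt "0 0 0 -8.03" --pt "0 0 0 -8.03" --pt "0 0 0 -8.03" --pt "0 0 0 -8.03" --pt "0 0 0 -8.03" --pt "0 0 0 -8.03" --pt "0 0 0 -8.03" --pt "0 0 0 -8.03" --pt "0 0 0 -8.03" --pt "0 0 0 -8.03" --pt "0 0 0 -8.0" --pt "0.0 -0.005 0 0" --pt "0 0 0 0" --pt "0 0 0 0"

```text
t: 6.45
eef_pos: [0.558, 0.2436, 0.2712]
tool_rot: [0.0, 0.805, 0.594, 0.0]
contact_force: [0.0, 0.5, -0.5]
gripper_width: -0.0
```

```bash
python3 look.py a2
```

```text
6.45 [0.558  0.2436 0.2712] yaw 72.9 q [-0.08  0.59 -0.59  1.8   0.42  0.88 -1.16] F [ 0.   0.5 -0.5]
```

View pics/a2.png

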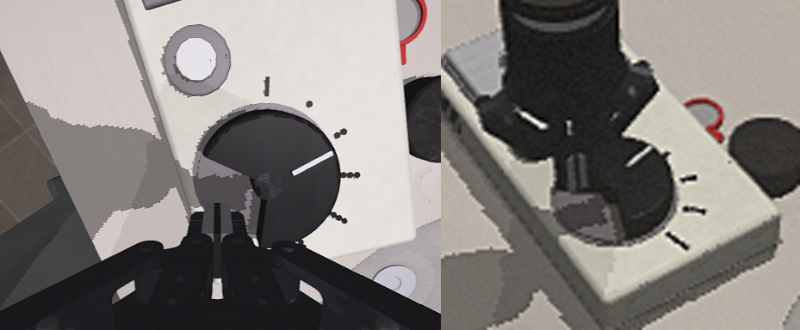

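Call:
play_rows --pt "0 0 0.008 0" --pt "0 0 0.008 0" --pt "0 0 0.006 0" --pt "0 0 0.005 0" --pt "0 0 0.005 0" --pt "0 0 0 0" --pt "0 0 0 0"

```text
t: 7.25
eef_pos: [0.558, 0.2435, 0.2386]
tool_rot: [-0.0, 0.804, 0.595, -0.0]
contact_force: [0.1, -0.7, 0.4]
gripper_width: -0.004
```

```bash
python3 look.py a3
```

```text
7.25 [0.558  0.2435 0.2386] yaw 73.0 q [-0.1   0.63 -0.57  1.81  0.45  0.82 -1.18] F [ 0.1 -0.7  0.4]
```

View pics/a3.png

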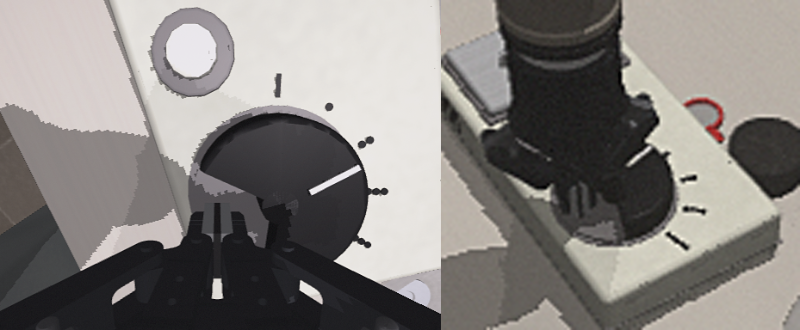

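Call:
play_rows --pt "0.0017 -0.0005 0 3" --pt "0.0017 -0.0005 0 3" --pt "0.0017 -0.0005 0 3" --pt "0.0017 -0.0005 0 3" --pt "0.0017 -0.0006 0 3" --pt "0.0017 -0.0005 0 3" --pt "0.0017 -0.0006 0 3" --pt "0.0017 -0.0005 0 3"

```text
t: 8.15
eef_pos: [0.5607, 0.2575, 0.2391]
tool_rot: [-0.0, 0.91, 0.414, 0.0]
contact_force: [-0.7, -0.9, -0.4]
gripper_width: -0.004
```

Call:
play_rows --pt "0.0017 -0.0005 0 3" --pt "0 0 0 0"

```text
t: 8.35
eef_pos: [0.5613, 0.259, 0.239]
tool_rot: [0.0, 0.921, 0.391, -0.0]
contact_force: [-0.4, -0.7, 0.6]
gripper_width: -0.004
```

Call:
play_rows --pt "0.0017 -0.0005 0 3" --pt "0 0 0 0"

```text
t: 8.55
eef_pos: [0.5618, 0.26, 0.2388]
tool_rot: [0.0, 0.93, 0.367, -0.001]
contact_force: [-3.5, -1.9, 2.1]
gripper_width: -0.0
```

Call:
play_rows --pt "0.0017 -0.0005 0 3" --pt "0 0 0 0"

```text
t: 8.75
eef_pos: [0.5628, 0.2618, 0.2387]
tool_rot: [0.0, 0.939, 0.343, -0.0]
contact_force: [-2.2, -1.3, 0.9]
gripper_width: -0.004
```

```bash
python3 look.py a4
```

```text
8.75 [0.5628 0.2618 0.2387] yaw 40.1 q [-0.22  0.62 -0.43  1.79  0.34  0.8  -1.69] F [-2.2 -1.3  0.9]
```

View pics/a4.png

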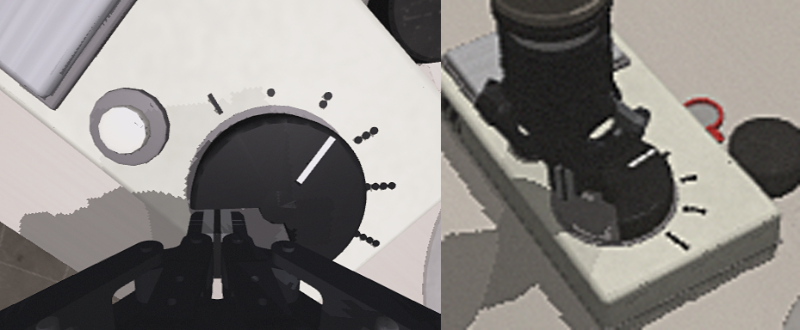

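Call:
play_rows --pt "0.0017 -0.0005 0 3" --pt "0 0 0 0"

```text
t: 9.05
eef_pos: [0.5641, 0.2636, 0.2386]
tool_rot: [-0.0, 0.948, 0.318, 0.0]
contact_force: [-0.8, -1.4, -0.3]
gripper_width: -0.002
```

Call:
play_rows --pt "0.0017 -0.0005 0 3" --pt "0 0 0 0"

```text
t: 9.25
eef_pos: [0.5654, 0.2653, 0.2389]
tool_rot: [-0.0, 0.956, 0.293, 0.001]
contact_force: [-0.0, 0.1, -0.2]
gripper_width: 0.003
```

Call:
play_rows --pt "0.0011 -0.0004 0 2" --pt "0 0 0 0"

```text
t: 9.45
eef_pos: [0.5661, 0.2662, 0.2389]
tool_rot: [-0.0, 0.961, 0.277, 0.001]
contact_force: [0.2, -0.4, -0.8]
gripper_width: -0.0
```

```bash
python3 look.py a5
```

```text
9.45 [0.5661 0.2662 0.2389] yaw 32.1 q [-0.25  0.62 -0.39  1.78  0.32  0.8  -1.81] F [ 0.2 -0.4 -0.8]
```

View pics/a5.png

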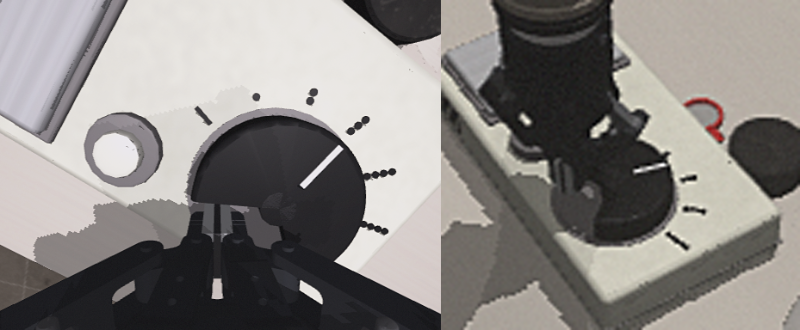

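Call:
play_rows --pt "0.0017 -0.0005 0 3" --pt "0.0017 -0.0005 0 3" --pt "0.0017 -0.0006 0 3" --pt "0.0017 -0.0005 0 3" --pt "0 0 0 0"

```text
t: 10.05
eef_pos: [0.571, 0.2711, 0.2388]
tool_rot: [-0.0, 0.985, 0.174, 0.0]
contact_force: [-0.2, -0.1, -0.3]
gripper_width: -0.003
```

Call:
play_rows --pt "0.0017 -0.0005 0 3" --pt "0 0 0 0"

```text
t: 10.25
eef_pos: [0.5722, 0.2718, 0.2387]
tool_rot: [0.0, 0.989, 0.149, -0.0]
contact_force: [0.9, -0.4, 0.7]
gripper_width: -0.003
```

Call:
play_rows --pt "0.0017 -0.0005 0 3" --pt "0 0 0 0"

```text
t: 10.45
eef_pos: [0.573, 0.2727, 0.2385]
tool_rot: [0.0, 0.992, 0.123, -0.001]
contact_force: [-4.6, -1.7, 2.7]
gripper_width: 0.001
```

Call:
play_rows --pt "0.0017 -0.0005 0 3" --pt "0 0 0 0"

```text
t: 10.65
eef_pos: [0.5749, 0.2737, 0.2385]
tool_rot: [0.0, 0.995, 0.097, -0.0]
contact_force: [-2.5, -0.9, 1.3]
gripper_width: -0.0
```

Call:
play_rows --pt "0.0017 -0.0005 0 3" --pt "0 0 0 0"

```text
t: 10.85
eef_pos: [0.5768, 0.2746, 0.2386]
tool_rot: [-0.0, 0.997, 0.071, 0.0]
contact_force: [-1.2, 0.1, 0.3]
gripper_width: 0.0
```

```bash
python3 look.py a6
```

```text
10.85 [0.5768 0.2746 0.2386] yaw 8.1 q [-0.33  0.62 -0.29  1.75  0.23  0.8  -2.16] F [-1.2  0.1  0.3]
```

View pics/a6.png

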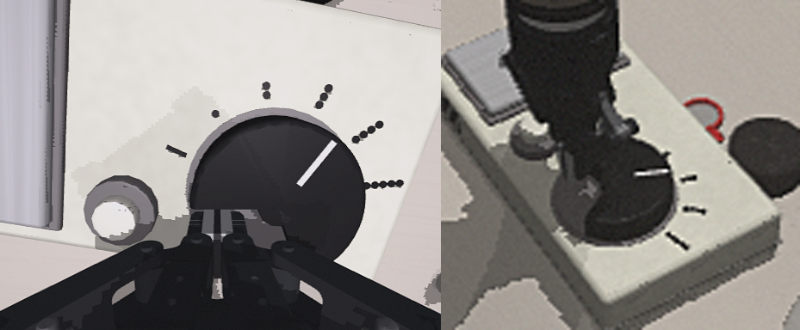

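Near half-way between three and four dots; continuing in small steps.

Call:
play_rows --pt "0.0011 -0.0003 0 2" --pt "0 0 0 0"

```text
t: 11.15
eef_pos: [0.5781, 0.2751, 0.2387]
tool_rot: [-0.0, 0.999, 0.052, 0.0]
contact_force: [-0.9, -0.1, -1.5]
gripper_width: -0.002
```

Call:
play_rows --pt "0.0006 -0.0002 0 1" --pt "0 0 0 0"

```text
t: 11.35
eef_pos: [0.5787, 0.2753, 0.2388]
tool_rot: [-0.0, 0.999, 0.043, 0.0]
contact_force: [0.3, 0.7, 0.3]
gripper_width: -0.001
```

```bash
python3 look.py a7
```

```text
11.35 [0.5787 0.2753 0.2388] yaw 5.0 q [-0.34  0.62 -0.27  1.75  0.22  0.8  -2.21] F [0.3 0.7 0.3]
```

View pics/a7.png

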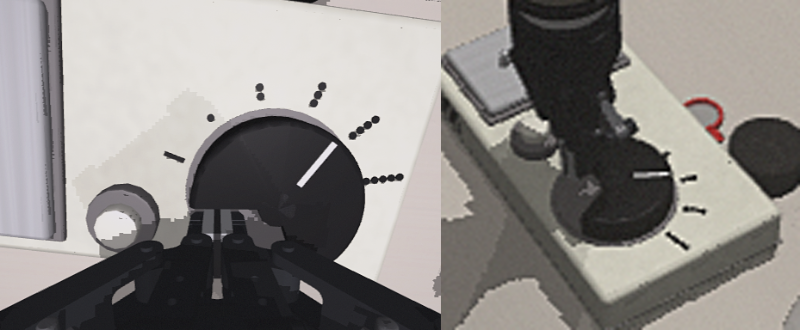

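Call:
play_rows --pt "0.0009 -0.0003 0 1.5" --pt "0 0 0 0"

```text
t: 11.65
eef_pos: [0.5797, 0.2757, 0.2389]
tool_rot: [-0.0, 1.0, 0.03, 0.0]
contact_force: [0.5, 0.0, 0.1]
gripper_width: 0.003
```

Call:
play_rows --pt "0.0006 -0.0002 0 1" --pt "0 0 0 0"

```text
t: 11.85
eef_pos: [0.5801, 0.2759, 0.2388]
tool_rot: [-0.0, 1.0, 0.021, 0.0]
contact_force: [-0.3, 0.5, -0.1]
gripper_width: 0.0
```

```bash
python3 look.py a8
```

```text
11.85 [0.5801 0.2759 0.2388] yaw 2.4 q [-0.35  0.62 -0.26  1.75  0.21  0.8  -2.24] F [-0.3  0.5 -0.1]
```

View pics/a8.png

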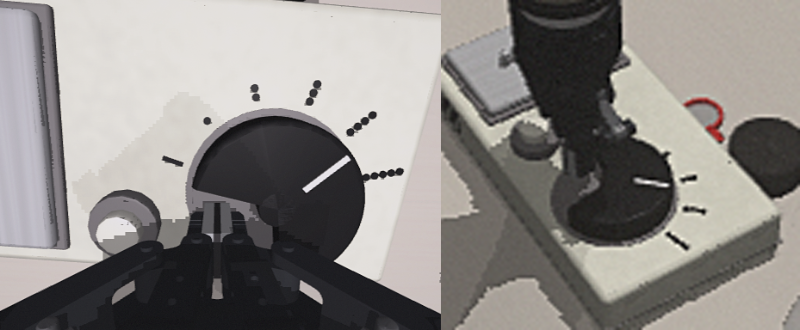

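```bash
python3 look.py a9
cat > ang.py <<'E'
import sys
from h import *
o,d,s=pickle.load(open(sys.argv[1]+".pkl","rb"))
f=d["frame"];g=f.min(axis=2)
M=wcam(o,d)
A=np.array([.592,.245,.078])
v,u=np.mgrid[0:384,0:512]
r=np.stack([(u-d["cx"])/d["fx"],(v-d["cy"])/d["fy"],np.ones_like(u)],-1)@M[:3,:3].T
P=M[:3,3]+r*((.078-M[2,3])/r[...,2])[...,None]
rad=np.hypot(P[...,0]-A[0],P[...,1]-A[1])
m=(g>140)&(rad<.041)&(v<250)
n,l,st,_=cv2.connectedComponentsWithStats(m.astype(np.uint8))
k=1+np.argmax(st[1:,4]);Q=P[l==k][:,:2];print(st[k])
w=np.linalg.svd(Q-Q.mean(0),full_matrices=False)[2][0]
if w@(Q.mean(0)-A[:2])<0:w=-w
print("line angle in cleaner deg",np.degrees(np.arctan2(w[1],w[0]))+2)
E
for i in a1 a2 a5 a7 a8 a9;do python3 ang.py $i;done
```

```text
11.95 [0.58   0.2759 0.2387] yaw 2.5 q [-0.35  0.62 -0.26  1.75  0.21  0.8  -2.24] F [ 0.2 -0.5  0.4]
[186 116  31  48 333]
line angle in cleaner deg 15.033249067785034
[339 176  47  28 304]
line angle in cleaner deg 14.876116709385384
[348 169  50  50 465]
line angle in cleaner deg -6.2278062125846265
[345 165  47  53 480]
line angle in cleaner deg -28.687256640662813
[351 181  56  43 469]
line angle in cleaner deg -45.01247372433504
[352 181  55  43 465]
line angle in cleaner deg -45.00754072930976
```

Call:
play_rows --pt "-0.002 0 0 0" --pt "0 0 -0.005 0" --pt "0 0 -0.01 0" --pt "0 0 -0.012 0" --pt "0 0 -0.015 0" --pt "-0.001 -0.01 0 0" --pt "-0.001 -0.01 0 0" --pt "-0.001 -0.011 0 0" --pt "-0.001 -0.01 0 0" --pt "-0.001 -0.01 0 0" --pt "0 0 0 0" --pt "0 0 0 0"

```text
t: 13.25
eef_pos: [0.5705, 0.3268, 0.2803]
tool_rot: [0.0, 1.0, 0.022, -0.0]
contact_force: [0.6, -0.4, 0.1]
gripper_width: 0.0
```

```bash
python3 look.py b1;python3 ang.py b1
```

```text
13.25 [0.5705 0.3268 0.2803] yaw 2.5 q [-0.42  0.59 -0.28  1.69  0.2   0.89 -2.3 ] F [ 0.6 -0.4  0.1]
[425 150  45  34 274]
line angle in cleaner deg -45.029471122892204
```

View pics/b1.png

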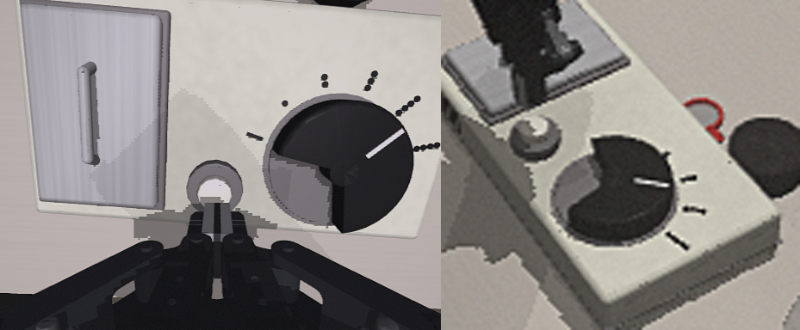

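Call:
play_rows --pt "0 0 0.01 0" --pt "0 0 0.01 0" --pt "0 0 0.006 0" --pt "0 0 0.003 0" --pt "0 0 0 0"

```text
t: 13.85
eef_pos: [0.5705, 0.3264, 0.2508]
tool_rot: [0.0, 1.0, 0.022, -0.001]
contact_force: [-0.7, -0.3, -0.2]
gripper_width: 0.001
```

Call:
play_rows --pt "0 0 0.0015 0" --pt "0 0 0.0015 0" --pt "0 0 0 0"

```text
t: 14.15
eef_pos: [0.5709, 0.3267, 0.249]
tool_rot: [-0.0, 1.0, 0.022, 0.0]
contact_force: [0.4, 0.2, 1.6]
gripper_width: -0.001
```

Call:
play_rows --pt "0 0 0.001 0" --pt "0 0 0.001 0" --pt "0 0 0 0"

```text
t: 14.45
eef_pos: [0.5709, 0.3267, 0.247]
tool_rot: [-0.0, 1.0, 0.022, 0.0]
contact_force: [0.6, 0.2, 2.9]
gripper_width: 0.001
```

Call:
play_rows --pt "0 0 0.001 0" --pt "0 0 0.001 0" --pt "0 0 0 0"

```text
t: 14.75
eef_pos: [0.5709, 0.3267, 0.2449]
tool_rot: [-0.0, 1.0, 0.022, 0.0]
contact_force: [-1.0, 1.2, 4.6]
gripper_width: -0.001
```

Call:
play_rows --pt "0 0 0.001 0" --pt "0 0 0 0" --pt "0 0 0 0"

```text
t: 15.05
eef_pos: [0.5709, 0.3267, 0.2445]
tool_rot: [-0.0, 1.0, 0.022, 0.0]
contact_force: [-1.5, -0.3, 8.5]
gripper_width: 0.001
```

Call:
play_rows --pt "0 0 0.001 0" --pt "0 0 0 0" --pt "0 0 0 0"

```text
t: 15.35
eef_pos: [0.5709, 0.3268, 0.2444]
tool_rot: [-0.0, 1.0, 0.022, 0.001]
contact_force: [-3.6, -2.6, 14.8]
gripper_width: -0.001
```

Call:
play_rows --pt "0 0 -0.002 0" --pt "0 0 -0.004 0" --pt "0 0 -0.005 0" --pt "0 0 -0.015 0" --pt "0 0 -0.02 0" --pt "0 0 -0.03 0" --pt "0 0 -0.03 0" --pt "0 0 -0.02 0" --pt "0 0 0 0" --pt "0 0 0 0" --pt "0 0 0 0"

```text
t: 16.45
eef_pos: [0.5703, 0.3262, 0.3675]
tool_rot: [0.001, 1.0, 0.022, -0.001]
contact_force: [-1.1, 0.6, -1.1]
gripper_width: 0.0
```

```bash
python3 look.py c1;python3 ang.py c1
python3 - <<'E'
from station import read_camera
import cv2,pickle
d=read_camera("top");a=pickle.load(open("top.pkl","rb"))["frame"]
cv2.imwrite("pics/cmp.png",cv2.vconcat([cv2.resize(x[110:270,100:360],None,fx=1.8,fy=1.8) for x in(a,d["frame"])]))
E
```

```text
16.45 [0.5703 0.3262 0.3675] yaw 2.5 q [-0.4   0.5  -0.3   1.62  0.16  1.05 -2.27] F [-1.1  0.6 -1.1]
[368 134  29  24 125]
line angle in cleaner deg -44.69869814438633
```

View pics/c1.png

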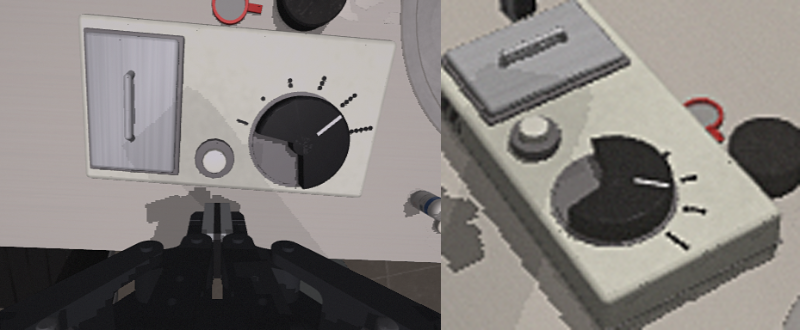

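View pics/cmp.png

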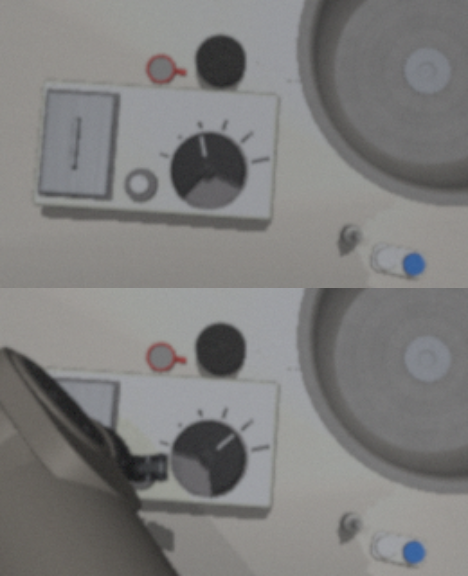

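The line is at four dots, the button is back up, and the small items haven't moved. The arm is clear, so I'm handing in.

```bash
python3 -c "
from station import bot
print(bot.hand_in())"
```

```text
the job is handed in; nothing more can be done
None
```

The lens cleaner is set to four dots and the start button has been pressed fully down and released. I handed the job in at about 16.5 s; hand-in reports no verdict.

- **Selector:** It started at two dots. I pushed it with closed fingers in the cut-out, two clicks clockwise, at no more than about 6 N. The white line measured -45.0° before the press and -44.7° after; the four-dot mark is at -45°.
- **Three-dot position:** The picture I took there put the line at about -6°, not yet on the -15° mark. The selector had not clicked into three dots when I took that picture. It went on to click home at four dots.
- **Start button:** I pressed straight down only after the selector was at four dots. The tool stopped about 5 mm below first contact, and the force rose from 5 N to about 15 N, so the button was fully down. I then let go, and the last picture shows it up again.
- **Surroundings:** In before-and-after top views, the lens case, dropper, lens pot and trial lens are where they were. The gripper ended well above the cleaner with no contact force beyond sensor noise. No check failed.

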